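# Fetch the bearing from behind the filter and can

## Robot

A 7-joint arm with a two-finger parallel gripper is mounted at the origin on the work surface. World frame = base frame: x ahead of the robot, y to its left, z up, the work surface at z = 0. Lengths are in m, angles in rad, forces in N, time in s.
With the tool pointing down it reaches from about 0.425 to 0.925 m from the base axis. Payload 6.8 kg.
Tool frame: the origin (TCP) lies midway between the tips of the shut fingers; the grasp point (between the pads) lies 19 mm behind it; z points along the fingers, y is the line along which they close (so a half turn about z gives the same grasp; the last joint's range is limited). The gripper opens to 85 mm and grips with 20 to 120 N. Pads are 22 mm wide; open, the fingers measure 114 mm over their backs; the gripper's body (76 mm by 85 mm) begins 54 mm behind the grasp point. The pads swing forward as they close: fully open they stand 13 mm farther back than shut.
Start: joints at [-1.264, 0.477, 0.022, 1.555, -0.011, 1.109, -0.083], TCP at [0.272, 0.618, 0.231] pointing down, gripper open.
Joint ranges: [-2.96, 2.96], [-0.34, 2.1], [-1.41, 1.46], [0.24, 2.44], [-1.37, 4.51], [0.17, 1.92], [-2.96, 2.96]. Speed limits (rad/s): [2.39, 2.39, 3.14, 3.14, 3.14, 3.14, 3.14].

## Interface

Orientations are given as a rotation vector (axis times angle).
In Python, from bench import r gives the robot as it stands. The module is installed in compiled form; this text tells all that it offers.
- The arm moves only by the tool apply_moves, never from a script. Its argument "rows" is a list of rows, each a list of 6 numbers: the shift along the tool's x, y, z scaled (see below), then the turn, a rotation vector about the tool's x, y, z scaled (see below). A call has 1 to 5 rows; each row is the pose to reach, as a shift and turn from the pose commanded when the call began, along the tool's axes at that moment; what a row does not reach only later rows make up. The controller multiplies each number of a shift by 0.25 m and each number of a turn by 90 degrees. A row lasts 1/8 s, in which the tool goes at most 62.5 mm and 10.7 degrees, less where a joint would pass 70% of its speed; a pose out of reach is approached as far as the arm can. A call with a number of a shift or a turn outside -1 to 1 is refused whole. A call with a gripper value outside its range is refused whole. "claw" is the opening, from 0 (shut) to 1 (fully open), set as the call begins (left out, the last holds). The fingers move at their own pace and stop on an object; "newtons" is the grip in N (left out, the last holds). Time passes only in rows, so rows that repeat a pose let the fingers close. It gives the time, the measured TCP pose, the force, the opening and the grip force at its end, in the units of the state.
- r.get_obs(): the state, without advancing time (a new reading comes with each control period).
- r.grab_frame(name): name is "side" or "top"; returns a dict with "pixels" (384x512x3 uint8, red, green, blue), "intrinsics" (3x3 intrinsics, pixels), "eye" and "attitude" of the camera in the world. Camera axes: x right, y up, looking along -z (the intrinsics and any distortion apply to the point x, -y, -z); pixel columns grow to the right and rows downward; lengths in m; the calibration is good to about 2 mm. A picture is of the moment at which its call begins. There is no depth.
- r.hand_in(): hands the job in; it is judged then, once.
Trained networks look in a picture, given as the dict that the camera call returned (one of the last four; its "shot" number tells which), for a name from the list of things; names that differ only in an ending like _2 or _b are one class to them, and where a whole thing is asked for, a point or a joint stands for the part that bears it (a point fixed in the world has none). Each returns a list of dicts, best first, with "conf" (0 to 1); they miss things now and then, are a little off and sometimes report something else, mostly with a low value. They report only what shows in the picture. A call takes as long as a camera call.
- r.search_frame(picture, thing): "rect" ([left, top, width, height] in pixels, round what is visible of it).
- r.outline_of(picture, thing): "pixels" (384x512 bool, what is visible of it) and "rect" ([left, top, width, height] in pixels, round what is visible of it).
- r.landmark_of(picture, thing): "point" ([column, row] in pixels: a listed point, or the origin of a listed thing).
The state is a dict: "clock": time; "joints": joint angles; "qvel": joint speeds; "tau": joint torques, N m; "tcp_pos": TCP position; "orientation": TCP orientation; "contact_force": force on the tool from outside, world axes, zero at the start; "moment": the same for the moment, N m; "grip_width": finger opening in m; "gripper_force": force on a finger pad.
Only numpy, scipy, OpenCV 4.12 (cv2) and the standard library are available. Lean on these libraries where they do the work, as an engineer would, in place of code of your own. Each camera call takes 0.05 s, during which the arm holds its last target. There are 200 camera calls.

## Task

Clear the oil filter and the spray can out of the way by standing both in the wide steel side tray; then pull the spring clip straight out of the storage post and lay it in the small dark dish, and lift the bearing off the post and lay it flat in the round recess of the aluminium engine cover. Only when the bearing is in the cover, put the filter back on the middle of the round pad and the can back on the middle of the square pad, so that clip, bearing, filter and can all end released and at rest. Keep the filter and the can upright all the time.

Things in the scene. Friction and masses are not known exactly. Their poses are not given: they have to be found in the camera images.
- filter: Grey spin-on oil filter standing upright, with a white band, 62 mm in diameter up to 66 mm height, then tapering to 54 mm at its 80 mm high top; 0.2 to 0.45 kg. Origin: centre of its underside, z up. Starts on the round pad.
- can: Slim aluminium spray can with a paper label and a black cap, standing upright: 50 mm in diameter up to 82 mm height, then a shoulder and a 28 mm wide cap up to 110 mm; about 0.22 kg. Origin: centre of its underside, z up. Starts on the square pad.
- clip: Rigid hairpin clip of 5 mm wire, 69 mm long. Origin: mid-wire, on its middle line; +x to the leg tips. Straight leg (y = -6.5 mm, to x = +35 mm) runs through the post's slot; outer leg (y about +7 mm) to x = +24 mm. Loop: 23 mm wide over its outsides (y), straight sides x = -13 to -27 mm, end x = -33 mm. Starts flat on the bearing, 37.5 mm above the table; slides out freely along its -x, clear after 40 mm.
- bearing: Steel ring bearing, outer diameter 52 mm, bore 25 mm, 15 mm high. Origin: centre of its underside, z up. Starts on the post with its underside 20 mm above the table; after the clip is out it lifts straight up and must rise 35 mm to clear the post.
- post: Fixed upright steel storage post. Origin: centre of its foot on the table. Foot disc 64 mm wide, 6 mm high; shoulder 32 mm wide up to 20 mm; stem 16 mm thick up to 55 mm, with a slot through it along its x, 8 mm wide, from 35 to 45 mm height. Its -x points to the pads; the clip's loop sticks out on that side, between the filter and the can.
- round_pad: Fixed round black rubber pad, 84 mm in diameter, 4 mm high: the filter's place. Origin: centre of its underside. It lies about 90 mm from the post, beside the square pad (which of the two is left or right changes).
- square_pad: Fixed square plywood pad, 72 mm by 72 mm, 4 mm high: the can's place. Origin: centre of its underside.
- tray: Fixed wide steel tray, 200 mm (x) by 170 mm (y) outside, wall 4 mm thick, rim 10 mm high, inner floor 4 mm above the table; room for the filter and the can side by side along its x. Origin: centre of its underside. It is left or right of the robot's middle line.
- dish: Fixed small dark steel dish for the clip, 110 mm (x) by 160 mm (y) outside, wall 4 mm, rim 12 mm high, inner floor 4 mm above the table. Origin: centre of its underside.
- cover: Fixed aluminium engine cover lying flat, about 160 mm by 160 mm with bolt bosses, 17 mm high (a pipe boss at its x = 45 to 95 mm, y = 68 mm reaches 23 mm). In its middle is a round recess 72 mm in diameter and 5 mm deep, its dark floor 12 mm above the table. Origin: under the centre of the recess, on the table.

How it is judged:
By the outcome, as a careful person would: the job done as asked, in the order asked, and still so for the second after the job is handed in, with the robot touching nothing.
It also fails if it takes over 147 s, if anything falls off the work surface, if the arm or the gripper's body presses on something with over 40 N, if the wrist force passes 120 N, or if a joint passes its speed limit or range.

## Working session

There is one attempt and no reset: what is moved stays moved. The work goes in short steps, Python scripts to look and compute and a tool call to move; the robot and the scene stay as the last step left them, time stands still between calls to the robot, and variables do not carry over. Pictures are saved under pics/ and viewed, at most 14 in all, crops included, and the job is handed in when it is done.

Besides the shell and the picture viewer there is one more tool, called after "Call:" as name(argument=value, ...) on one line, values as JSON. apply_moves: Moves the arm, as the interface text tells. Its arguments: {"type":"object","properties":{"rows":{"type":"array","items":{"type":"array","items":{"type":"number"}}},"claw":{"type":"number"},"newtons":{"type":"number"}},"required":["rows"]}

```bash
mkdir -p pics; ls
python3 - <<'E'
from bench import r
import cv2,pickle,numpy as np
o=r.get_obs(); print({k:np.round(v,3) for k,v in o.items()})
for c in ["side","top"]:
    p=r.grab_frame(c); cv2.imwrite(f"pics/{c}0.png",p["pixels"][:,:,::-1])
    print(c,p["intrinsics"],p["eye"],p["attitude"],[k for k in p])
    for t in ["filter","can","clip","bearing","post","round_pad","square_pad","tray","dish","cover"]:
        l=r.landmark_of(p,t); s=r.search_frame(p,t)
        print(t,[(np.round(a["point"],1),round(a["conf"],2)) for a in l[:2]],[(np.round(a["rect"]),round(a["conf"],2)) for a in s[:2]])
E
```

```text
pics
{'clock': np.float64(0.0), 'joints': array([-1.264,  0.478,  0.022,  1.556, -0.012,  1.109, -0.083]), 'qvel': array([ 0.   ,  0.001, -0.001,  0.001,  0.003, -0.001, -0.   ]), 'tau': array([ 0.0000e+00, -5.9645e+01,  1.6080e+00, -2.8119e+01,  1.2000e-02,
        9.0000e-03, -0.0000e+00]), 'tcp_pos': array([0.272, 0.617, 0.23 ]), 'orientation': array([-6.470e-01, -3.074e+00,  3.000e-03]), 'contact_force': array([-0.156,  0.896, -0.371]), 'moment': array([-0.053, -0.028, -0.001]), 'gripper_force': np.float64(0.0), 'grip_width': np.float64(0.086)}
side [[466.75615982   0.         253.34288619]
 [  0.         466.75615982 180.19021593]
 [  0.           0.           1.        ]] [ 0.23587779 -0.834313    0.89938145] [ 0.81509343 -0.15046037 -0.3986181 ] ['pixels', 'intrinsics', 'eye', 'attitude', 'shot']
filter [(array([250.7, 181.8]), 0.58)] [(array([240., 155.,  26.,  31.]), 0.68)]
can [] [(array([248., 169.,  23.,  37.]), 0.71)]
clip [(array([280.1, 178.7]), 0.56)] []
bearing [(array([289.1, 181.3]), 0.67)] [(array([281., 174.,  14.,  14.]), 0.71)]
post [(array([288.2, 184.2]), 0.6
[... 1022 characters left out ...]
9., 143.,  17.,  22.]), 0.51), (array([220., 176.,  29.,  34.]), 0.25)]
post [(array([259.7, 156.1]), 0.5)] [(array([248., 152.,  22.,  20.]), 0.57)]
round_pad [(array([235.2, 191.6]), 0.54)] [(array([220., 176.,  31.,  33.]), 0.78)]
square_pad [(array([272.9, 194.3]), 0.92), (array([243.4, 255.3]), 0.17)] [(array([253., 180.,  35.,  34.]), 0.69), (array([208., 228.,  74.,  53.]), 0.33)]
tray [(array([128.7, 233.8]), 0.59)] [(array([ 88., 186.,  79.,  94.]), 0.65)]
dish [(array([246.1, 252.9]), 0.93), (array([259.7, 154.2]), 0.66)] [(array([208., 229.,  74.,  52.]), 0.72)]
cover [(array([392.7, 239.3]), 0.56)] [(array([361., 195.,  69.,  83.]), 0.61), (array([211., 230.,  69.,  52.]), 0.61)]
```

```bash
cat > h.py <<'E'
import numpy as np, cv2
from scipy.spatial.transform import Rotation as R
from bench import r
def px2w(p,uv,z):
    K=p["intrinsics"]; d=np.linalg.inv(K)@[uv[0],uv[1],1]; d=R.from_rotvec(p["attitude"]).apply([d[0],-d[1],-d[2]])
    e=np.array(p["eye"]); return e+d*(z-e[2])/d[2]
def w2px(p,X):
    c=R.from_rotvec(p["attitude"]).inv().apply(np.atleast_2d(X)-p["eye"]); c=c*[1,-1,-1]
    q=c@np.array(p["intrinsics"]).T; return q[:,:2]/q[:,2:]
def rows(dst,yaw=None):
    """shift in tool axes/units to world TCP target dst, and turn"""
    o=r.get_obs(); T=R.from_rotvec(o["orientation"]); s=T.inv().apply(np.array(dst)-o["tcp_pos"])/0.25
    return s
E
python3 - <<'E'
from h import *
a=cv2.imread("pics/top0.png")[130:300,70:450]; cv2.imwrite("pics/top0c.png",cv2.resize(a,None,fx=2.1,fy=2.1,interpolation=2))
a=cv2.imread("pics/side0.png")[100:350,130:380]; cv2.imwrite("pics/side0c.png",cv2.resize(a,None,fx=2.4,fy=2.4,interpolation=2))
p=r.grab_frame("top")
for n,uv,z in [("filter",(235.2,191.1),0.004),("can",(270.6,200.5),.004),("clip",(253.7,162.5),.037),("bearing",(260.5,152.3),.02),("post",(259.7,156.1),0),("rp",(235.2,191.6),0),("sp",(272.9,194.3),0),("tray",(128.7,233.8),0),("dish",(246.1,252.9),0),("cover",(392.7,239.3),0)]: print(n,px2w(p,uv,z).round(3))
p=r.grab_frame("side")
for n,uv,z in [("filter",(250.7,181.8),0.004),("clip",(280.1,178.7),.037),("bearing",(289.1,181.3),.02),("post",(288.2,184.2),0),("rp",(250.8,183.9),0),("sp",(263.5,204.3),0),("tray",(184.8,141.4),0),("dish",(202.2,205.1),0),("cover",(272.9,310.7),0)]: print(n,px2w(p,uv,z).round(3))
E
```

```text
filter [0.602 0.053 0.004]
can [ 0.58  -0.035  0.004]
clip [0.669 0.008 0.037]
bearing [ 0.697 -0.008  0.02 ]
post [ 0.692 -0.007  0.   ]
rp [0.602 0.053 0.   ]
sp [ 0.596 -0.04   0.   ]
tray [0.494 0.314 0.   ]
dish [0.451 0.024 0.   ]
cover [ 0.488 -0.336  0.   ]
filter [0.597 0.054 0.004]
clip [ 0.661 -0.001  0.037]
bearing [ 0.687 -0.005  0.02 ]
post [0.69  0.005 0.   ]
rp [0.595 0.05  0.   ]
sp [ 0.595 -0.038  0.   ]
tray [0.485 0.315 0.   ]
dish [ 0.444  0.029 -0.   ]
cover [ 0.479 -0.339  0.   ]
```

View pics/top0c.png

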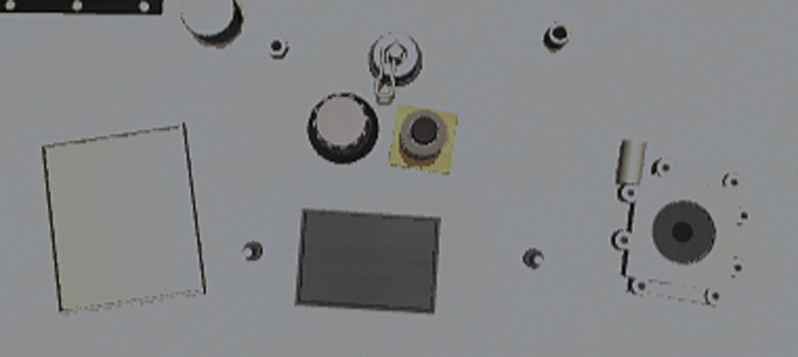

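View pics/side0c.png

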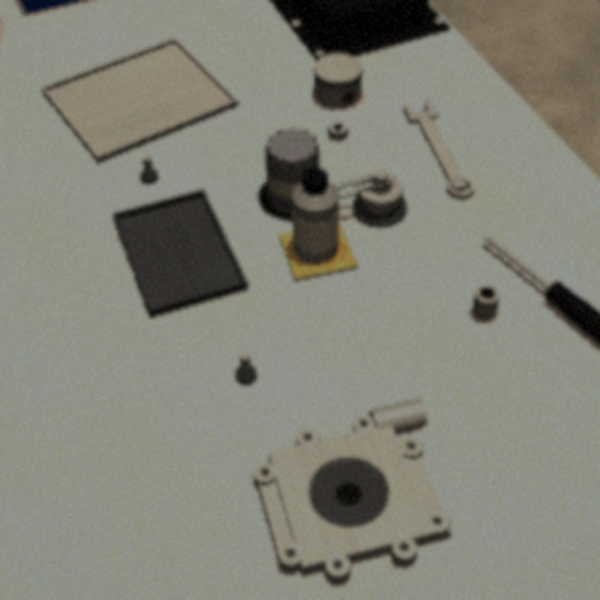

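```bash
cat >> h.py <<'E'
from scipy.optimize import differential_evolution
def frames(c,n=4):
    ps=[r.grab_frame(c) for _ in range(n)]; p=dict(ps[-1]); p["img"]=np.mean([q["pixels"] for q in ps],0).astype(np.float32); return p
def samp(p,X):
    q=w2px(p,X).astype(np.float32); return cv2.remap(p["img"],q[:,0:1],q[:,1:2],cv2.INTER_LINEAR)[:,0]
def poly(sx,sy,n=30):   # rectangle outline, unit normal outward
    t=np.linspace(-.95,.95,n); o=np.ones(n)
    P=np.concatenate([np.c_[t*sx,o*sy],np.c_[t*sx,-o*sy],np.c_[o*sx,t*sy],np.c_[-o*sx,t*sy]])
    N=np.repeat([[0,1],[0,-1],[1,0],[-1,0]],n,0); return P,N
def circ(rad,n=90):
    a=np.linspace(0,2*np.pi,n,False); N=np.c_[np.cos(a),np.sin(a)]; return rad*N,N
def place(P,x,y,yaw,z):
    c,s=np.cos(yaw),np.sin(yaw); return np.c_[P@np.array([[c,s],[-s,c]])+[x,y],np.full(len(P),z)]
def fit(ps,shape,x0,z,d=.002,w=.012,yaw=None):
    P,N=shape
    def f(v):
        s=0
        for p in ps:
            yw=v[2] if yaw is not None else 0
            D=samp(p,place(P+d*N,v[0],v[1],yw,z))-samp(p,place(P-d*N,v[0],v[1],yw,z))
            s-=np.linalg.norm(D.mean(0)) if yaw is None else np.abs(D.reshape(4,-1,3).mean(1)).sum()/4
        return s
    b=[(x0[0]-w,x0[0]+w),(x0[1]-w,x0[1]+w)]+([] if yaw is None else [(yaw-.2,yaw+.2)])
    q=differential_evolution(f,b,seed=1,tol=1e-6); return q.x,-q.fun
E
cat > m.py <<'E'
from h import *
import sys
T=frames("top");S=frames("side")
L=[("filter",circ(.027),(.600,.053),.084,None),("can",circ(.014),(.595,-.038),.114,None),("rpad",circ(.042),(.600,.052),.004,None),("spad",poly(.036,.036),(.596,-.039),.004,-.1),
("bearing",circ(.026),(.690,-.003),.035,None),("foot",circ(.032),(.690,-.003),.006,None),("recess",circ(.036),(.484,-.338),.017,None),("tray",poly(.1,.085),(.49,.314),.01,.11),("dish",poly(.055,.080),(.448,.026),.012,-.05)]
im={}
for n,p in (("T",T),("S",S)): im[n]=p["img"].astype(np.uint8)[:,:,::-1].copy()
big={n:cv2.resize(i,None,fx=4,fy=4,interpolation=cv2.INTER_CUBIC) for n,i in im.items()}
for n,sh,x0,z,yaw in L:
    a,b,c=[fit(ps,sh,x0,z,yaw=yaw) for ps in ([T],[S],[T,S])]
    print(n,a[0].round(4),round(a[1]),b[0].round(4),round(b[1]),'both',c[0].round(4),round(c[1]))
    for k,p in (("T",T),("S",S)):
        for u in w2px(p,place(sh[0],c[0][0],c[0][1],c[0][2] if yaw is not None else 0,z)): cv2.circle(big[k],tuple(int(v) for v in (u*4+1.5)),1,(0,0,255),-1)
cv2.imwrite("pics/T1.png",big["T"][540:860,860:1160]); cv2.imwrite("pics/S1.png",big["S"][600:900,900:1240])
a=big["T"][520:880,840:1180];b=big["S"][590:950,900:1240]
cv2.imwrite("pics/TS1.png",np.hstack([a,b]))
E
python3 m.py
```

```text
filter [0.6024 0.0559] 119 [0.5901 0.041 ] 13 both [0.6024 0.0559] 122
can [ 0.59   -0.0324] 111 [ 0.5833 -0.0489] 59 both [ 0.5899 -0.0325] 145
rpad [0.6035 0.0589] 170 [0.6016 0.0551] 41 both [0.6035 0.0589] 206
spad [ 0.5909 -0.0355 -0.1589] 63 [ 0.5882 -0.0413 -0.1468] 62 both [ 0.5904 -0.0355 -0.1533] 110
bearing [ 0.6859 -0.0018] 80 [ 0.6787 -0.0133] 16 both [ 0.6857 -0.0019] 93
foot [ 0.6856 -0.0019] 85 [ 0.6825 -0.007 ] 59 both [ 0.6853 -0.002 ] 130
recess [ 0.4864 -0.3356] 125 [ 0.4849 -0.336 ] 93 both [ 0.4858 -0.3356] 215
tray [0.4942 0.3113 0.1591] 179 [0.4905 0.3115 0.1604] 76 both [0.4946 0.3113 0.1591] 245
dish [ 0.4494  0.027  -0.0544] 208 [ 0.4462  0.0186 -0.0517] 134 both [ 0.4486  0.0269 -0.0545] 306
```

View pics/TS1.png

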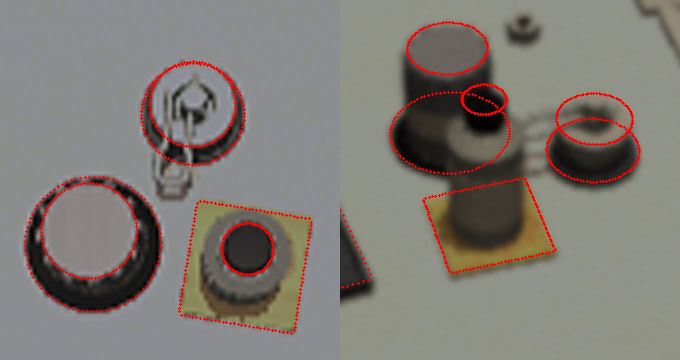

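```bash
cat >> h.py <<'E'
def Rt(psi): 
    c,s=np.cos(psi),np.sin(psi); return R.from_matrix(np.array([[-s,c,0],[c,s,0],[0,0,-1]]).T)
def plan(*wps):
    """wps: (x,y,z,closing yaw in rad)"""
    o=r.get_obs(); p=o["tcp_pos"]; T=R.from_rotvec(o["orientation"])
    print("now",p.round(4),"yaw",round(float(np.arctan2(*T.apply([0,1,0])[1::-1])),3),"w",round(float(o["grip_width"]),4),"F",o["contact_force"].round(1),"t",o["clock"].round(2))
    for w in wps:
        d=np.array(w[:3])-p; T2=Rt(w[3]); t=(T.inv()*T2).as_rotvec()
        n=max(np.linalg.norm(d)/.0625,np.degrees(np.linalg.norm(t))/10.7)
        print(np.r_[T.inv().apply(d)/.25,t/(np.pi/2)].round(4).tolist(),"rows>=",round(n,2)); p=np.array(w[:3]);T=T2
E
python3 -c "
from h import *
plan((.42,.40,.22,1.3),(.53,.23,.2,1.417),(.603,.057,.14,1.417),(.603,.057,.028,1.417))"
```

```text
Traceback (most recent call last):
  File "h.py", line 43, in plan
    print("now",p.round(4),"yaw",round(float(np.arctan2(*T.apply([0,1,0])[1::-1])),3),"w",round(float(o["grip_width"]),4),"F",o["contact_force"].round(1),"t",o["clock"].round(2))
                                                                                                                                                              ^^^^^^^^^^^^^^^^
AttributeError: 'float' object has no attribute 'round'
```

```bash
sed -i 's/o\["clock"\].round(2)/round(float(o["clock"]),2)/' h.py
python3 -c "
from h import *
plan((.42,.40,.22,1.3),(.53,.23,.2,1.417),(.603,.057,.14,1.417),(.603,.057,.028,1.417))"
```

```text
now [0.272  0.6178 0.2313] yaw 1.156 w 0.0855 F [ 0.2 -0.5 -0.7] t 2.6
[-0.8927, -0.5587, 0.0453, 0.0, -0.0, -0.0917] rows>= 4.22
[-0.6059, -0.5375, 0.08, 0.0, 0.0, -0.0745] rows>= 3.26
[-0.3946, -0.6391, 0.24, 0.0, 0.0, 0.0] rows>= 3.15
[0.0, 0.0, 0.448, 0.0, 0.0, 0.0] rows>= 1.79
```

Call:
apply_moves(rows=[[-0.893,-0.559,0.045,0,0,-0.092],[-0.893,-0.559,0.045,0,0,-0.092],[-0.893,-0.559,0.045,0,0,-0.092],[-0.893,-0.559,0.045,0,0,-0.092],[-0.893,-0.559,0.045,0,0,-0.092]], claw=1, newtons=40)

```text
clock: 3.22
tcp_pos: [0.4235, 0.3949, 0.2202]
orientation: [0.435, 3.11, -0.002]
contact_force: [-0.7, 0.2, -0.6]
grip_width: 0.0851
gripper_force: 0.0
```

Call:
apply_moves(rows=[[-0.606,-0.538,0.08,0,0,-0.074],[-0.606,-0.538,0.08,0,0,-0.074],[-0.606,-0.538,0.08,0,0,-0.074],[-0.606,-0.538,0.08,0,0,-0.074]])

```text
clock: 3.72
tcp_pos: [0.5322, 0.2255, 0.1999]
orientation: [0.251, 3.131, -0.002]
contact_force: [-0.7, -0.8, 0.3]
grip_width: 0.0853
gripper_force: 0.0
```

Call:
apply_moves(rows=[[-0.395,-0.639,0.24,0,0,0],[-0.395,-0.639,0.24,0,0,0],[-0.395,-0.639,0.24,0,0,0],[-0.395,-0.639,0.24,0,0,0],[-0.395,-0.639,0.24,0,0,0]])

```text
clock: 4.35
tcp_pos: [0.6031, 0.0579, 0.1398]
orientation: [-0.241, -3.132, -0.001]
contact_force: [-0.6, 0.6, -0.6]
grip_width: 0.0854
gripper_force: 0.0
```

```bash
python3 -c "
from h import *
plan((.603,.057,.07,1.417),(.603,.057,.028,1.417))
p=r.grab_frame('top'); a=p['pixels'][100:250,170:330,::-1]; cv2.imwrite('pics/a.png',cv2.resize(a,None,fx=4,fy=4,interpolation=2))"
```

```text
now [0.6031 0.0579 0.1398] yaw 1.417 w 0.0854 F [-0.6  0.6 -0.6] t 4.35
[-0.0002, -0.0037, 0.2791, 0.0004, -0.0005, -0.0001] rows>= 1.12
[0.0, 0.0, 0.168, 0.0, 0.0, 0.0] rows>= 0.67
```

View pics/a.png

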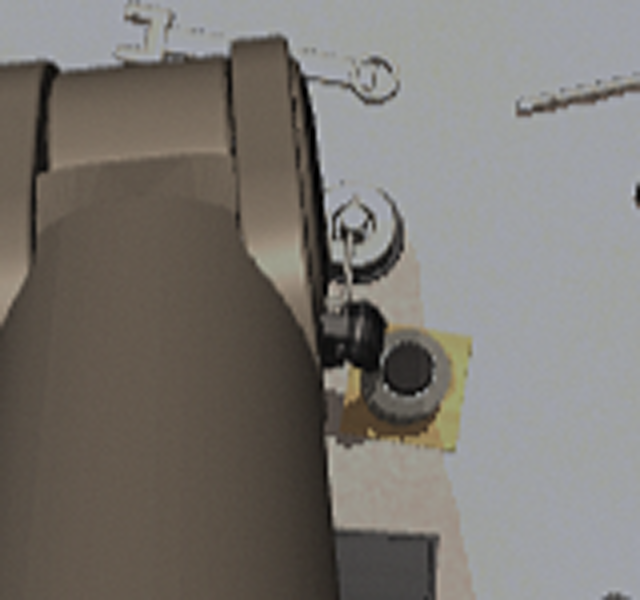

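Call:
apply_moves(rows=[[0,0,0,0,0,0],[0,0,0.15,0,0,0],[0,0,0.28,0,0,0],[0,0,0.448,0,0,0],[0,0,0.448,0,0,0]], claw=0.88)

```text
clock: 5.03
tcp_pos: [0.6028, 0.0607, 0.0271]
orientation: [-0.234, -3.132, -0.003]
contact_force: [-0.2, 0.1, -0.2]
grip_width: 0.0755
gripper_force: 0.1
```

Call:
apply_moves(rows=[[0,0,0,0,0,0],[0,0,0,0,0,0],[0,0,0,0,0,0],[0,0,0,0,0,0],[0,0,0,0,0,0]], claw=0.4, newtons=40)

```text
clock: 5.65
tcp_pos: [0.6032, 0.0577, 0.0286]
orientation: [0.241, 3.132, 0.002]
contact_force: [-2.3, 4.4, 6.3]
grip_width: 0.0613
gripper_force: 44.8
```

```bash
python3 -c "
from h import *
plan((.603,.058,.13,1.417),(.53,.2,.13,1.65),(.447,.304,.13,1.73),(.447,.304,.03,1.73))"
```

```text
now [0.6032 0.0577 0.0286] yaw 1.417 w 0.0613 F [-2.3  4.4  6.3] t 5.65
[0.001, 0.0013, -0.4057, 0.0007, 0.0001, 0.0002] rows>= 1.62
[0.3756, 0.5166, 0.0, 0.0, 0.0, -0.1483] rows>= 2.55
[0.298, 0.441, 0.0, 0.0, 0.0, -0.0509] rows>= 2.13
[0.0, 0.0, 0.4, 0.0, 0.0, 0.0] rows>= 1.6
```

Call:
apply_moves(rows=[[0,0,-0.08,0,0,0],[0,0,-0.2,0,0,0],[0,0,-0.32,0,0,0],[0,0,-0.4,0,0,0],[0,0,-0.4,0,0,0]])

```text
clock: 6.28
tcp_pos: [0.6044, 0.0558, 0.1302]
orientation: [0.244, 3.128, 0.0]
contact_force: [0.3, -0.7, -4.9]
grip_width: 0.0613
gripper_force: 45.2
```

Call:
apply_moves(rows=[[0.06,0.08,0,0,0,-0.02],[0.16,0.22,0,0,0,-0.06],[0.26,0.36,0,0,0,-0.1],[0.34,0.46,0,0,0,-0.13],[0.376,0.517,0,0,0,-0.148]])

```text
clock: 6.9
tcp_pos: [0.5278, 0.201, 0.127]
orientation: [0.13, -3.136, 0.0]
contact_force: [1.0, 0.2, -3.7]
grip_width: 0.0613
gripper_force: 45.2
```

Call:
apply_moves(rows=[[0.09,0.13,0,0,0,-0.015],[0.18,0.27,0,0,0,-0.03],[0.26,0.38,0,0,0,-0.045],[0.298,0.441,0,0,0,-0.051],[0.298,0.441,0,0,0,-0.051]])

```text
clock: 7.52
tcp_pos: [0.447, 0.3035, 0.1278]
orientation: [0.251, -3.131, 0.0]
contact_force: [-0.1, -0.5, -3.6]
grip_width: 0.0613
gripper_force: 45.2
```

```bash
python3 -c "
from h import *
plan((.447,.304,.0295,1.73))"
```

```text
now [0.447  0.3035 0.1278] yaw 1.731 w 0.0613 F [-0.1 -0.5 -3.6] t 7.53
[-0.0006, 0.0022, 0.3932, -0.0001, -0.0001, 0.0005] rows>= 1.57
```

Call:
apply_moves(rows=[[0,0,0.12,0,0,0],[0,0,0.25,0,0,0],[0,0,0.35,0,0,0],[0,0,0.393,0,0,0],[0,0,0.393,0,0,0]])

```text
clock: 8.15
tcp_pos: [0.4484, 0.3018, 0.0298]
orientation: [-0.245, 3.132, -0.001]
contact_force: [0.2, -0.0, -3.7]
grip_width: 0.061
gripper_force: 45.5
```

Call:
apply_moves(rows=[[0,0,0,0,0,0],[0,0,0.006,0,0,0],[0,0,0.006,0,0,0]])

```text
clock: 8.52
tcp_pos: [0.4473, 0.3031, 0.0285]
orientation: [-0.249, 3.131, 0.001]
contact_force: [-0.9, 0.4, -3.4]
grip_width: 0.0612
gripper_force: 45.5
```

Call:
apply_moves(rows=[[0,0,0,0,0,0],[0,0,0,0,0,0],[0,0,0,0,0,0]], claw=0.92)

```text
clock: 8.9
tcp_pos: [0.4475, 0.3033, 0.0286]
orientation: [-0.249, 3.131, 0.001]
contact_force: [0.2, -0.2, 0.0]
grip_width: 0.0785
gripper_force: 0.0
```

```bash
python3 -c "
from h import *
plan((.447,.304,.15,1.73),(.51,.15,.16,1.5),(.590,-.0345,.16,1.417),(.590,-.0345,.052,1.417))"
```

```text
now [0.4475 0.3033 0.0286] yaw 1.729 w 0.0785 F [ 0.2 -0.2  0. ] t 8.9
[0.0011, 0.0034, -0.4856, 0.0002, 0.0004, -0.0005] rows>= 1.94
[-0.1512, -0.6482, -0.04, 0.0, 0.0, 0.1464] rows>= 2.67
[-0.3714, -0.7135, 0.0, 0.0, 0.0, 0.0528] rows>= 3.22
[0.0, 0.0, 0.432, 0.0, 0.0, 0.0] rows>= 1.73
```

Call:
apply_moves(rows=[[0,0,-0.25,0,0,0],[0,0,-0.486,0,0,0],[0,0,-0.486,0,0,0]])

```text
clock: 9.28
tcp_pos: [0.45, 0.3052, 0.1548]
orientation: [-0.248, 3.124, 0.009]
contact_force: [0.3, 0.2, -0.0]
grip_width: 0.0784
gripper_force: 0.0
```

Call:
apply_moves(rows=[[-0.151,-0.648,-0.04,0,0,0.146],[-0.151,-0.648,-0.04,0,0,0.146],[-0.151,-0.648,-0.04,0,0,0.146],[-0.151,-0.648,-0.04,0,0,0.146]], claw=0.85)

```text
clock: 9.78
tcp_pos: [0.511, 0.1447, 0.1594]
orientation: [0.122, 3.139, -0.003]
contact_force: [-0.0, 1.4, 0.4]
grip_width: 0.0725
gripper_force: 0.0
```

Call:
apply_moves(rows=[[-0.371,-0.714,0,0,0,0.053],[-0.371,-0.714,0,0,0,0.053],[-0.371,-0.714,0,0,0,0.053],[-0.371,-0.714,0,0,0,0.053],[-0.371,-0.714,0,0,0,0.053]])

```text
clock: 10.4
tcp_pos: [0.5896, -0.0351, 0.159]
orientation: [-0.242, -3.131, -0.001]
contact_force: [-0.5, 1.2, -0.5]
grip_width: 0.0726
gripper_force: 0.0
```

```bash
python3 -c "
from h import *
plan((.590,-.0345,.052,1.417))"
```

```text
now [ 0.5896 -0.0351  0.159 ] yaw 1.416 w 0.0726 F [-0.5  1.2 -0.5] t 10.4
[-0.0016, 0.0023, 0.4281, 0.0001, -0.0008, -0.0005] rows>= 1.71
```

Call:
apply_moves(rows=[[0,0,0.15,0,0,0],[0,0,0.32,0,0,0],[0,0.002,0.428,0,0,0],[0,0.002,0.428,0,0,0],[0,0.002,0.428,0,0,0]])

```text
clock: 11.02
tcp_pos: [0.5905, -0.0333, 0.0537]
orientation: [0.238, 3.132, 0.001]
contact_force: [0.6, 0.2, 0.4]
grip_width: 0.0726
gripper_force: 0.0
```

Call:
apply_moves(rows=[[0,0,0,0,0,0],[0,0,0,0,0,0],[0,0,0,0,0,0],[0,0,0,0,0,0],[0,0,0,0,0,0]], claw=0.3, newtons=35)

```text
clock: 11.65
tcp_pos: [0.5914, -0.0344, 0.0544]
orientation: [0.241, 3.129, 0.002]
contact_force: [-0.2, 1.4, 7.5]
grip_width: 0.0491
gripper_force: 35.5
```

```bash
python3 -c "
from h import *
plan((.590,-.0345,.18,1.417),(.57,.14,.18,1.65),(.542,.319,.18,1.73),(.542,.319,.053,1.73))"
```

```text
now [ 0.5914 -0.0344  0.0544] yaw 1.417 w 0.0491 F [-0.2  1.4  7.5] t 11.65
[0.0041, -0.0005, -0.5024, 0.0009, 0.0018, 0.0] rows>= 2.01
[0.186, 0.6775, 0.0, 0.0, 0.0, -0.1483] rows>= 2.81
[0.055, 0.7226, 0.0, 0.0, 0.0, -0.0509] rows>= 2.9
[0.0, 0.0, 0.508, 0.0, 0.0, 0.0] rows>= 2.03
```

Call:
apply_moves(rows=[[0,0,-0.1,0,0,0],[0,0,-0.25,0,0,0],[0,0,-0.4,0,0,0],[0,0,-0.5,0,0,0],[0,0,-0.5,0,0,0]])

```text
clock: 12.28
tcp_pos: [0.5912, -0.0354, 0.1797]
orientation: [0.242, 3.128, 0.001]
contact_force: [-0.9, 0.5, -2.6]
grip_width: 0.0494
gripper_force: 37.0
```

Call:
apply_moves(rows=[[0.03,0.1,0,0,0,-0.02],[0.07,0.27,0,0,0,-0.06],[0.12,0.45,0,0,0,-0.1],[0.16,0.6,0,0,0,-0.13],[0.186,0.678,0,0,0,-0.148]])

```text
clock: 12.9
tcp_pos: [0.5682, 0.1432, 0.1761]
orientation: [0.132, -3.136, -0.001]
contact_force: [-1.0, -0.5, -1.9]
grip_width: 0.0495
gripper_force: 36.9
```

Call:
apply_moves(rows=[[0.015,0.2,0,0,0,-0.015],[0.03,0.4,0,0,0,-0.03],[0.045,0.6,0,0,0,-0.045],[0.055,0.723,0,0,0,-0.051],[0.055,0.723,0,0,0,-0.051]])

```text
clock: 13.52
tcp_pos: [0.5402, 0.3218, 0.1765]
orientation: [0.257, -3.129, -0.001]
contact_force: [0.2, -0.8, -2.6]
grip_width: 0.049
gripper_force: 36.9
```

```bash
python3 -c "
from h import *
plan((.542,.319,.0555,1.73))"
```

```text
now [0.5402 0.3218 0.1765] yaw 1.735 w 0.049 F [ 0.2 -0.8 -2.6] t 13.53
[-0.006, -0.0127, 0.4841, 0.0004, -0.0012, 0.0029] rows>= 1.94
```

Call:
apply_moves(rows=[[0,0,0.1,0,0,0],[0,0,0.25,0,0,0],[0,0,0.4,0,0,0],[0,0,0.48,0,0,0],[0,0,0.482,0,0,0]])

```text
clock: 14.15
tcp_pos: [0.5418, 0.318, 0.0563]
orientation: [0.248, -3.13, 0.002]
contact_force: [-0.0, -0.2, -2.7]
grip_width: 0.0495
gripper_force: 36.7
```

Call:
apply_moves(rows=[[0,0,0,0,0,0],[0,0,0.006,0,0,0],[0,0,0.006,0,0,0]])

```text
clock: 14.52
tcp_pos: [0.5425, 0.3187, 0.0565]
orientation: [-0.248, 3.131, 0.001]
contact_force: [-0.2, 0.2, -2.6]
grip_width: 0.0488
gripper_force: 36.7
```

```bash
python3 -c "
from h import *
plan()"
```

```text
now [0.5425 0.3187 0.0565] yaw 1.729 w 0.0488 F [-0.2  0.2 -2.6] t 14.53
```

Call:
apply_moves(rows=[[0,0,0.006,0,0,0],[0,0,0.008,0,0,0],[0,0,0.008,0,0,0]])

```text
clock: 14.9
tcp_pos: [0.5422, 0.3187, 0.0539]
orientation: [0.249, -3.132, -0.0]
contact_force: [0.4, 0.3, -0.6]
grip_width: 0.0493
gripper_force: 36.8
```

Call:
apply_moves(rows=[[0,0,0,0,0,0],[0,0,0,0,0,0],[0,0,0,0,0,0]], claw=0.92)

```text
clock: 15.28
tcp_pos: [0.5423, 0.3188, 0.054]
orientation: [-0.249, 3.131, 0.0]
contact_force: [-0.4, -1.3, 0.9]
grip_width: 0.0786
gripper_force: 0.0
```

Call:
apply_moves(rows=[[0,0,-0.2,0,0,0],[0,0,-0.4,0,0,0],[0,0,-0.5,0,0,0],[0,0,-0.5,0,0,0]])

```text
clock: 15.78
tcp_pos: [0.5436, 0.3194, 0.1813]
orientation: [-0.248, 3.128, 0.004]
contact_force: [-1.0, 0.8, -0.6]
grip_width: 0.0789
gripper_force: 0.0
```

```bash
cat > m2.py <<'E'
from h import *
T=frames("top");S=frames("side")
np.savez("f2.npz",T=T["img"],S=S["img"])
a=cv2.resize(T["img"][130:220,205:305].astype(np.uint8)[:,:,::-1],None,fx=4,fy=4,interpolation=2)
b=cv2.resize(S["img"][145:235,235:335].astype(np.uint8)[:,:,::-1],None,fx=4,fy=4,interpolation=2)
cv2.imwrite("pics/TS2.png",np.hstack([a,b]))
for n,sh,x0,z,yaw in [("rpad",circ(.042),(.603,.057),.004,None),("spad",poly(.036,.036),(.591,-.036),.004,-.15),("foot",circ(.032),(.686,-.002),.006,None),("bearing",circ(.026),(.686,-.002),.035,None)]:
    for ps in ([T],[S]): a=fit(ps,sh,x0,z,yaw=yaw); print(n,a[0].round(4),round(a[1]))
for c,p in (("T",T),("S",S)):
    for m in r.outline_of(p,"clip")[:1]: 
        v,u=np.nonzero(m["pixels"]); X=np.array([px2w(p,q,.0375) for q in np.c_[u,v]]); 
        d=X[:,:2]@[np.cos(-.153),np.sin(-.153)]; print("clip",c,m["conf"],m["rect"],X.mean(0).round(4),"loop end",X[d<d.min()+.004].mean(0).round(4))
    for m in r.landmark_of(p,"clip")[:1]: print("lm",px2w(p,m["point"],.0375).round(4),m["conf"])
plan()
E
python3 m2.py
```

```text
rpad [0.6034 0.0589] 192
rpad [0.6013 0.0551] 100
spad [ 0.5909 -0.0355 -0.156 ] 60
spad [ 0.5883 -0.041  -0.1463] 61
foot [ 0.6856 -0.0019] 90
foot [ 0.6823 -0.0071] 61
bearing [ 0.6859 -0.0018] 85
bearing [ 0.6839 -0.0032] 16Traceback (most recent call last):
  File "m2.py", line 10, in <module>
    for m in r.outline_of(p,"clip")[:1]:
             ~~~~~~~~~~~~^^^^^^^^^^
ValueError: only the last four pictures can be asked about
```

View pics/TS2.png

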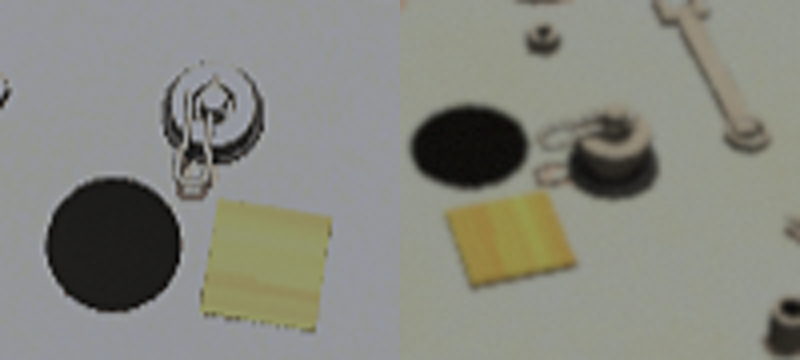

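```bash
python3 -c "
from h import *
plan((.60,.10,.25,1.5))
D=np.load('f2.npz')
T=r.grab_frame('top');S=r.grab_frame('side');T['img']=D['T'];S['img']=D['S']
# clip model: straight leg y=-6.5, x -13..35 ; outer leg y 7 to 24; loop half width 11.5-2.5=9
pts=[(35,-6.5),(0,-6.5),(-13,-9),(-27,-9),(-30.5,-5),(-30.5,5),(-27,9),(-13,9),(0,7),(24,7)]
pts=np.array(pts)/1e3
im=[]
for p,(x,y),(r0,c0) in ((T,(.6857,-.0018),(130,205)),(S,(.6833,-.0065),(145,235))):
    a=cv2.resize(p['img'][r0:r0+90,c0:c0+100].astype(np.uint8)[:,:,::-1],None,fx=4,fy=4,interpolation=2)
    o=np.array([x,y])-.003*np.array([np.cos(.155),-np.sin(.155)])
    q=(w2px(p,place(pts,o[0],o[1],-.155,.0375))-[c0,r0]+.5)*4
    cv2.polylines(a,[q.astype(np.int32)],False,(0,0,255),1); im.append(a)
cv2.imwrite('pics/clip.png',np.hstack(im))
"
```

```text
now [0.5418 0.3184 0.1778] yaw 1.729 w 0.0786 F [ 0.3 -0.  -0.2] t 16.18
[-0.0914, -0.8995, -0.2883, -0.0006, -0.0009, 0.146] rows>= 3.8
```

View pics/clip.png

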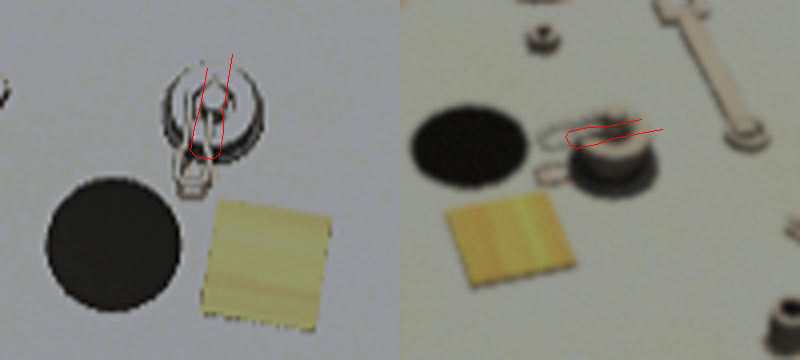

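```bash
python3 -c "
from h import *
D=np.load('f2.npz')
T=r.grab_frame('top');S=r.grab_frame('side');T['img']=D['T'];S['img']=D['S']
P=np.array([(35,-6.5),(0,-6.5),(-13,-9),(-27,-9),(-30.5,-5),(-30.5,5),(-27,9),(-13,9),(0,7),(24,7)])/1e3
im=[]
for p,(x,y),(r0,c0) in ((T,(.6857,-.0018),(135,220)),(S,(.6833,-.0065),(150,255))):
    a=cv2.resize(p['img'][r0:r0+60,c0:c0+60].astype(np.uint8)[:,:,::-1],None,fx=6.5,fy=6.5,interpolation=2)
    c,s=np.cos(-.155),np.sin(-.155); o=np.array([x,y])+[c*-.02-s*.0065,s*-.02+c*.0065]; print(o)
    q=(w2px(p,place(P,o[0],o[1],-.155,.0375))-[c0,r0]+.5)*6.5
    cv2.polylines(a,[q.astype(np.int32)],False,(0,0,255),1); im.append(a)
cv2.imwrite('pics/clip2.png',np.hstack(im))
"
```

```text
[0.66694324 0.00770968]
[0.66454324 0.00300968]
```

View pics/clip2.png

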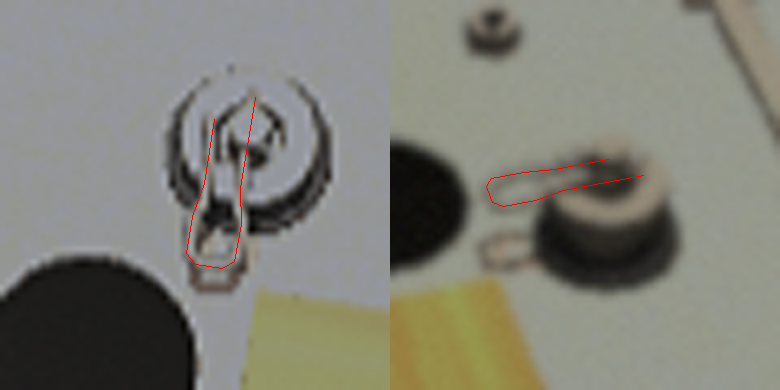

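Call:
apply_moves(rows=[[-0.09,-0.9,-0.288,0,0,0.146],[-0.09,-0.9,-0.288,0,0,0.146],[-0.09,-0.9,-0.288,0,0,0.146],[-0.09,-0.9,-0.288,0,0,0.146],[-0.09,-0.9,-0.288,0,0,0.146]], claw=0.5)

```text
clock: 17.0
tcp_pos: [0.6018, 0.0943, 0.2526]
orientation: [0.124, 3.136, -0.002]
contact_force: [-0.1, 1.5, -0.2]
grip_width: 0.0428
gripper_force: 0.0
```

```bash
python3 -c "
from h import *
T=frames('top');S=frames('side')
for n,sh,x0,z in [('filter',circ(.027),(.447,.304),.084),('can',circ(.014),(.542,.319),.114)]:
    for ps in ([T],[S]): a=fit(ps,sh,x0,z); print(n,a[0].round(4),round(a[1]))
"
```

```text
filter [0.4436 0.2948] 1
filter [0.4456 0.2948] 10
can [0.5495 0.3249] 1
can [0.5389 0.3115] 73
```

```bash
python3 -c "
from h import *
plan((.6455,.0115,.12,1.416),(.6455,.0115,.032,1.416))
"
```

```text
now [0.5996 0.1013 0.2504] yaw 1.502 w 0.0431 F [ 0.  -0.2  0.6] t 17.4
[-0.2084, -0.3459, 0.5212, -0.0, -0.0005, 0.0548] rows>= 2.64
[0.0, 0.0, 0.352, 0.0, 0.0, 0.0] rows>= 1.41
```

Call:
apply_moves(rows=[[-0.208,-0.346,0.521,0,0,0.055],[-0.208,-0.346,0.521,0,0,0.055],[-0.208,-0.346,0.521,0,0,0.055],[-0.208,-0.346,0.521,0,0,0.055],[-0.208,-0.346,0.521,0,0,0.055]])

```text
clock: 18.02
tcp_pos: [0.6461, 0.0116, 0.1213]
orientation: [0.245, 3.131, 0.002]
contact_force: [0.1, -0.1, 0.1]
grip_width: 0.0428
gripper_force: 0.0
```

Call:
apply_moves(rows=[[0,0,0.12,0,0,0],[0,0,0.24,0,0,0],[0,0,0.34,0,0,0],[0,0,0.352,0,0,0],[0,0,0.352,0,0,0]])

```text
clock: 18.65
tcp_pos: [0.6467, 0.0112, 0.0342]
orientation: [0.244, 3.13, 0.001]
contact_force: [0.6, 0.1, 0.6]
grip_width: 0.0424
gripper_force: 0.0
```

```bash
python3 -c "
from h import *
plan((.6455,.0115,.032,1.416))
S=r.grab_frame('side'); cv2.imwrite('pics/s3.png',cv2.resize(S['pixels'][120:220,215:345,::-1],None,fx=4.5,fy=4.5,interpolation=2))
"
```

```text
now [0.6467 0.0112 0.0342] yaw 1.415 w 0.0424 F [0.6 0.1 0.6] t 18.65
[0.005, 0.0004, 0.0087, 0.0007, 0.0013, -0.0007] rows>= 0.04
```

View pics/s3.png

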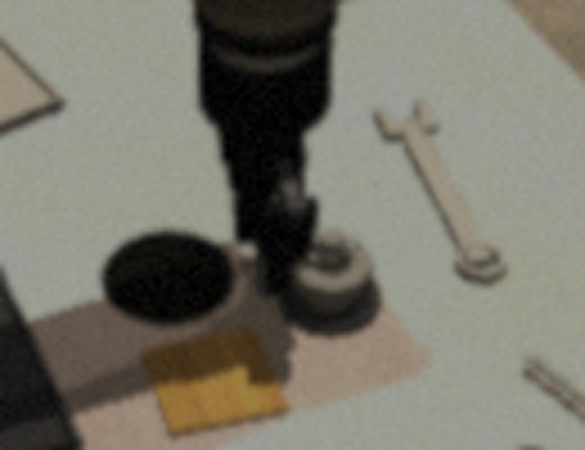

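Call:
apply_moves(rows=[[0.005,0,0.009,0,0,0],[0.005,0,0.009,0,0,0],[0.005,0,0.009,0,0,0],[0.005,0,0.009,0,0,0],[0.005,0,0.009,0,0,0]], claw=0.1, newtons=25)

```text
clock: 19.32
tcp_pos: [0.6446, 0.0106, 0.0305]
orientation: [0.246, 3.132, 0.001]
contact_force: [-0.9, 1.5, 4.5]
grip_width: 0.0214
gripper_force: 24.5
```

```bash
python3 -c "
from h import *
plan()
"
```

```text
now [0.6446 0.0106 0.0305] yaw 1.414 w 0.0214 F [-0.9  1.5  4.5] t 19.32
```

Call:
apply_moves(rows=[[0.02,0,0,0,0,0],[0.05,0,0,0,0,0],[0.08,0,0,0,0,0],[0.11,0,0,0,0,0],[0.14,0,0,0,0,0]])

```text
clock: 19.95
tcp_pos: [0.6091, 0.0158, 0.0302]
orientation: [-0.247, -3.131, 0.0]
contact_force: [-1.0, -0.4, -0.7]
grip_width: 0.0217
gripper_force: 24.5
```

Call:
apply_moves(rows=[[0.03,0,0,0,0,0],[0.06,0,0,0,0,0],[0.08,0,0,0,0,0],[0.1,0,0,0,0,0],[0.1,0,0,0,0,0]])

```text
clock: 20.58
tcp_pos: [0.5849, 0.0197, 0.0303]
orientation: [-0.246, -3.132, -0.0]
contact_force: [-0.3, 0.1, -0.5]
grip_width: 0.0213
gripper_force: 24.5
```

```bash
python3 -c "
from h import *
plan()
S=r.grab_frame('side'); a=cv2.resize(S['pixels'][135:225,215:305,::-1],None,fx=4.4,fy=4.4,interpolation=2)
S=r.grab_frame('top'); b=cv2.resize(S['pixels'][130:220,205:295,::-1],None,fx=4.4,fy=4.4,interpolation=2)
cv2.imwrite('pics/s4.png',np.hstack([a,b]))
"
```

```text
now [0.5849 0.0197 0.0303] yaw 1.414 w 0.0213 F [-0.3  0.1 -0.5] t 20.57
```

View pics/s4.png

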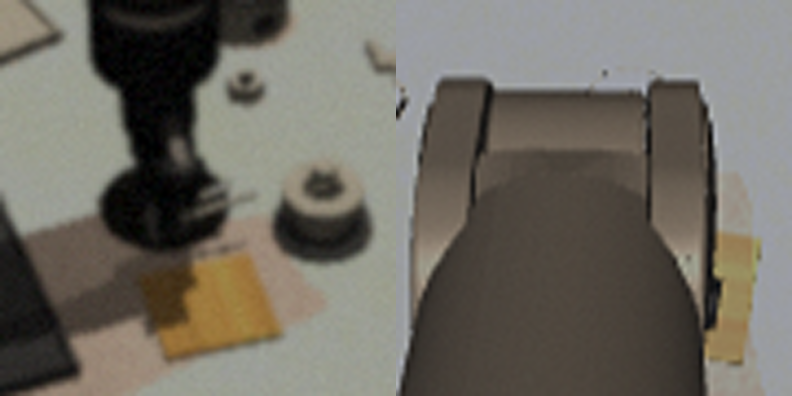

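```bash
python3 -c "
from h import *
plan((.56,.025,.09,1.414),(.50,.05,.09,.65),(.455,.050,.09,-.054),(.455,.050,.006,-.054))
"
```

```text
now [0.5854 0.0196 0.0304] yaw 1.414 w 0.0213 F [ 0.6 -0.3 -0.6] t 20.68
[0.1038, 0.0053, -0.2386, 0.0, 0.0002, -0.0003] rows>= 1.04
[0.2527, 0.0613, 0.0, 0.0, 0.0, 0.4864] rows>= 4.09
[0.1089, -0.1433, 0.0, 0.0, 0.0, 0.4482] rows>= 3.77
[0.0, 0.0, 0.336, 0.0, 0.0, 0.0] rows>= 1.34
```

Call:
apply_moves(rows=[[0.04,0,-0.1,0,0,0],[0.08,0,-0.2,0,0,0],[0.104,0.005,-0.239,0,0,0]])

```text
clock: 21.05
tcp_pos: [0.5604, 0.025, 0.0913]
orientation: [0.247, 3.13, 0.001]
contact_force: [0.1, 0.8, -1.4]
grip_width: 0.0214
gripper_force: 24.6
```

Call:
apply_moves(rows=[[0.06,0.015,0,0,0,0.1],[0.12,0.03,0,0,0,0.2],[0.18,0.045,0,0,0,0.3],[0.23,0.055,0,0,0,0.4],[0.253,0.061,0,0,0,0.486]])

```text
clock: 21.68
tcp_pos: [0.4989, 0.0503, 0.0896]
orientation: [-1.401, -2.811, 0.001]
contact_force: [-0.1, 0.9, 0.6]
grip_width: 0.0216
gripper_force: 24.6
```

Call:
apply_moves(rows=[[0.03,-0.04,0,0,0,0.1],[0.06,-0.08,0,0,0,0.2],[0.09,-0.12,0,0,0,0.31],[0.105,-0.14,0,0,0,0.4],[0.109,-0.143,0,0,0,0.448]])

```text
clock: 22.3
tcp_pos: [0.4542, 0.0501, 0.0897]
orientation: [-2.283, -2.158, 0.001]
contact_force: [-0.1, 0.5, 0.1]
grip_width: 0.0211
gripper_force: 24.5
```

Call:
apply_moves(rows=[[0,0,0,0,0,0],[0,0,0,0,0,0],[0,0,0,0,0,0]])

```text
clock: 22.68
tcp_pos: [0.4548, 0.0499, 0.09]
orientation: [2.279, 2.162, 0.0]
contact_force: [-0.5, 0.7, 1.4]
grip_width: 0.0213
gripper_force: 24.5
```

```bash
python3 -c "
from h import *
plan((.455,.050,.006,-.054))
S=r.grab_frame('side'); a=cv2.resize(S['pixels'][145:245,160:270,::-1],None,fx=5,fy=5,interpolation=2)
cv2.imwrite('pics/s5.png',a)
"
```

```text
now [0.4548 0.0499 0.09  ] yaw -0.053 w 0.0213 F [-0.5  0.7  1.4] t 22.68
[0.0003, 0.0006, 0.336, 0.0, -0.0, 0.0007] rows>= 1.34
```

View pics/s5.png

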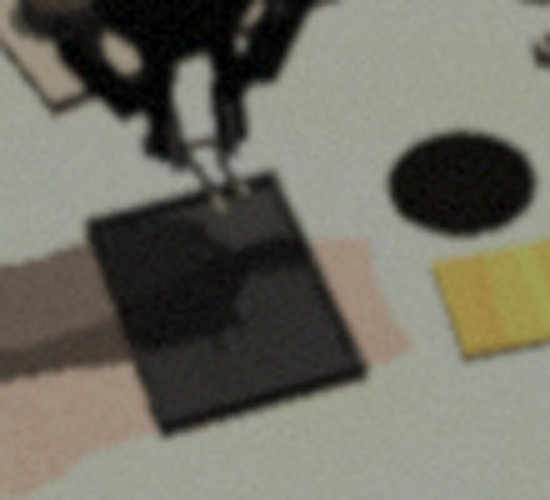

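Call:
apply_moves(rows=[[0,0,0.12,0,0,0],[0,0,0.24,0,0,0],[0,0,0.31,0,0,0],[0,0,0.335,0,0,0],[0,0,0.336,0,0,0]])

```text
clock: 23.35
tcp_pos: [0.4548, 0.0498, 0.0061]
orientation: [-2.28, -2.161, 0.0]
contact_force: [-0.1, 0.0, 0.2]
grip_width: 0.0213
gripper_force: 24.5
```

Call:
apply_moves(rows=[[0,0,0,0,0,0],[0,0,0,0,0,0]])

```text
clock: 23.6
tcp_pos: [0.4552, 0.0502, 0.0066]
orientation: [2.28, 2.161, 0.002]
contact_force: [-0.1, -0.2, 0.8]
grip_width: 0.0217
gripper_force: 24.5
```

Call:
apply_moves(rows=[[0,0,0,0,0,0],[0,0,0,0,0,0],[0,0,0,0,0,0]], claw=0.4)

```text
clock: 23.98
tcp_pos: [0.4547, 0.05, 0.0061]
orientation: [2.28, 2.161, 0.0]
contact_force: [0.8, 0.8, 0.0]
grip_width: 0.0346
gripper_force: 0.0
```

Call:
apply_moves(rows=[[0,0,-0.2,0,0,0],[0,0,-0.4,0,0,0],[0,0,-0.55,0,0,0],[0,0,-0.55,0,0,0]])

```text
clock: 24.48
tcp_pos: [0.4565, 0.0505, 0.1459]
orientation: [2.279, 2.16, 0.009]
contact_force: [0.4, 0.0, -0.2]
grip_width: 0.0342
gripper_force: 0.0
```

```bash
python3 -c "
from h import *
plan((.57,.025,.15,.3),(.6856,-.0015,.12,.3),(.6856,-.0015,.024,.3))
"
```

```text
now [0.4565 0.0505 0.1459] yaw -0.053 w 0.0342 F [ 0.4  0.  -0.2] t 24.48
[-0.0777, 0.4589, -0.0146, 0.0034, -0.0013, -0.2249] rows>= 1.89
[-0.2379, 0.4104, 0.12, 0.0, 0.0, 0.0] rows>= 1.96
[0.0, 0.0, 0.384, 0.0, 0.0, 0.0] rows>= 1.54
```

Call:
apply_moves(rows=[[0,0.45,-0.02,0,0,0],[0,0.45,-0.02,0,0,0],[0,0.45,-0.02,0,0,0]], claw=0.82)

```text
clock: 24.85
tcp_pos: [0.5698, 0.0435, 0.1474]
orientation: [2.279, 2.16, -0.001]
contact_force: [-0.7, 0.7, -0.8]
grip_width: 0.0701
gripper_force: 0.0
```

```bash
python3 -c "
from h import *
plan((.6856,-.0015,.12,-.05),(.6856,-.0015,.024,-.05))
"
```

```text
now [0.5698 0.0435 0.1474] yaw -0.054 w 0.0701 F [-0.7  0.7 -0.8] t 24.85
[-0.1547, 0.4721, 0.1105, 0.0008, 0.0011, -0.0024] rows>= 2.04
[0.0, 0.0, 0.384, 0.0, 0.0, 0.0] rows>= 1.54
```

Call:
apply_moves(rows=[[-0.155,0.472,0.11,0,0,0],[-0.155,0.472,0.11,0,0,0],[-0.155,0.472,0.11,0,0,0],[-0.155,0.472,0.11,0,0,0]])

```text
clock: 25.35
tcp_pos: [0.6811, -0.0013, 0.1195]
orientation: [-2.279, -2.159, 0.004]
contact_force: [-0.6, -0.5, -0.6]
grip_width: 0.0702
gripper_force: 0.0
```

Call:
apply_moves(rows=[[0,0,0.12,0,0,0],[0,0,0.24,0,0,0],[0,0,0.35,0,0,0],[0,0,0.384,0,0,0],[0,0,0.384,0,0,0]])

```text
clock: 25.98
tcp_pos: [0.6821, -0.0004, 0.0254]
orientation: [-2.279, -2.161, 0.0]
contact_force: [-0.6, -0.4, -0.5]
grip_width: 0.0701
gripper_force: 0.0
```

```bash
python3 -c "
from h import *
plan((.6856,-.0015,.024,-.05))
"
```

```text
now [ 6.821e-01 -4.000e-04  2.540e-02] yaw -0.053 w 0.0701 F [-0.6 -0.4 -0.5] t 25.98
[-0.0035, 0.0142, 0.0055, -0.0004, -0.0003, -0.0019] rows>= 0.06
```

Call:
apply_moves(rows=[[-0.0035,0.014,0.005,0,0,0],[-0.0035,0.014,0.005,0,0,0],[-0.0035,0.014,0.005,0,0,0],[-0.0035,0.014,0.005,0,0,0],[-0.0035,0.014,0.005,0,0,0]], claw=0.3, newtons=45)

```text
clock: 26.6
tcp_pos: [0.6877, -0.0022, 0.0256]
orientation: [2.279, 2.16, 0.004]
contact_force: [-0.0, -0.0, 6.7]
grip_width: 0.0494
gripper_force: 46.8
```

Call:
apply_moves(rows=[[0,0,0,0,0,0],[0,0,0,0,0,0]])

```text
clock: 26.85
tcp_pos: [0.6877, -0.0022, 0.0256]
orientation: [2.279, 2.16, 0.004]
contact_force: [-1.2, -0.0, 6.1]
grip_width: 0.0489
gripper_force: 46.8
```

Call:
apply_moves(rows=[[0,0,-0.03,0,0,0],[0,0,-0.08,0,0,0],[0,0,-0.14,0,0,0],[0,0,-0.2,0,0,0],[0,0,-0.26,0,0,0]])

```text
clock: 27.48
tcp_pos: [0.6864, -0.0021, 0.0901]
orientation: [2.28, 2.161, 0.001]
contact_force: [0.9, 1.2, -1.6]
grip_width: 0.0491
gripper_force: 47.0
```

```bash
python3 -c "
from h import *
plan((.61,-.17,.11,-.05),(.4862,-.3345,.07,-.05),(.4862,-.3345,.018,-.05))
S=r.grab_frame('side'); a=cv2.resize(S['pixels'][120:220,220:350,::-1],None,fx=5,fy=5,interpolation=2)
cv2.imwrite('pics/s6.png',a)
"
```

```text
now [ 0.6864 -0.0021  0.0901] yaw -0.054 w 0.0491 F [ 0.9  1.2 -1.6] t 27.48
[-0.687, -0.2691, -0.0797, 0.0003, -0.0001, -0.0023] rows>= 2.97
[-0.6819, -0.4617, 0.16, 0.0, 0.0, 0.0] rows>= 3.36
[0.0, 0.0, 0.208, 0.0, 0.0, 0.0] rows>= 0.83
```

View pics/s6.png

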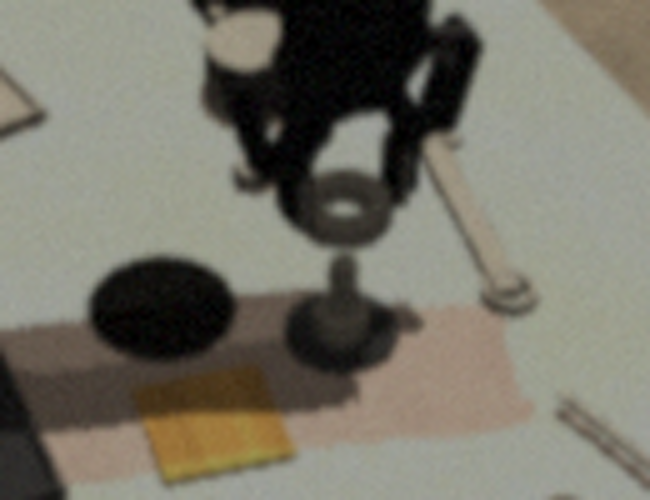

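Call:
apply_moves(rows=[[-0.1,-0.04,-0.02,0,0,0],[-0.28,-0.11,-0.05,0,0,0],[-0.46,-0.18,-0.07,0,0,0],[-0.6,-0.23,-0.08,0,0,0],[-0.687,-0.269,-0.08,0,0,0]])

```text
clock: 28.15
tcp_pos: [0.6081, -0.1734, 0.1091]
orientation: [2.284, 2.157, -0.001]
contact_force: [-0.1, -1.3, -0.6]
grip_width: 0.0488
gripper_force: 47.0
```

Call:
apply_moves(rows=[[-0.2,-0.14,0.04,0,0,0],[-0.4,-0.28,0.08,0,0,0],[-0.58,-0.39,0.12,0,0,0],[-0.682,-0.462,0.16,0,0,0],[-0.682,-0.462,0.16,0,0,0]])

```text
clock: 28.78
tcp_pos: [0.4822, -0.3364, 0.0681]
orientation: [-2.285, -2.154, 0.003]
contact_force: [0.4, -0.1, -1.3]
grip_width: 0.0489
gripper_force: 47.0
```

Call:
apply_moves(rows=[[0,0,0,0,0,0],[0,0,0,0,0,0]])

```text
clock: 29.02
tcp_pos: [0.4868, -0.3327, 0.0688]
orientation: [2.277, 2.164, 0.001]
contact_force: [-1.1, 0.2, -1.1]
grip_width: 0.0489
gripper_force: 47.0
```

```bash
python3 -c "
from h import *
plan((.4862,-.3345,.019,-.05))
S=r.grab_frame('side'); a=cv2.resize(S['pixels'][230:350,215:335,::-1],None,fx=4.5,fy=4.5,interpolation=2)
cv2.imwrite('pics/s7.png',a)
"
```

```text
now [ 0.4868 -0.3327  0.0688] yaw -0.051 w 0.0489 F [-1.1  0.2 -1.1] t 29.02
[-0.0074, -0.002, 0.1993, 0.0004, -0.0004, -0.0006] rows>= 0.8
```

View pics/s7.png

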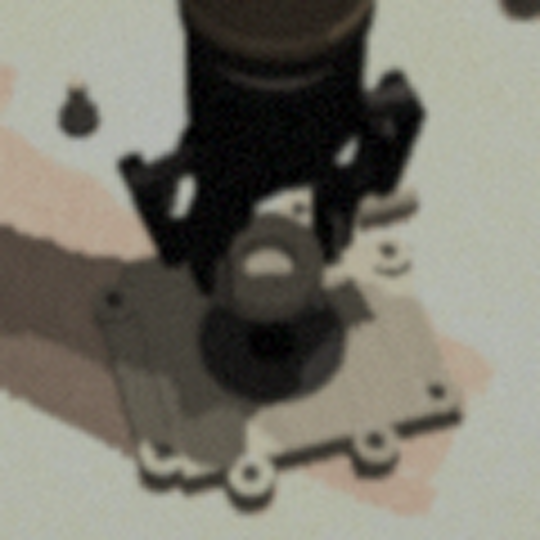

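Call:
apply_moves(rows=[[-0.007,-0.002,0.06,0,0,0],[-0.007,-0.002,0.12,0,0,0],[-0.007,-0.002,0.17,0,0,0],[-0.007,-0.002,0.198,0,0,0],[-0.007,-0.002,0.198,0,0,0]])

```text
clock: 29.7
tcp_pos: [0.4846, -0.3358, 0.0188]
orientation: [-2.28, -2.16, 0.001]
contact_force: [-0.8, 0.3, -1.4]
grip_width: 0.049
gripper_force: 47.0
```

Call:
apply_moves(rows=[[0,0,0.004,0,0,0],[0,0,0.004,0,0,0]])

```text
clock: 29.95
tcp_pos: [0.485, -0.3359, 0.0185]
orientation: [2.28, 2.161, 0.0]
contact_force: [0.9, 0.2, -1.2]
grip_width: 0.0487
gripper_force: 47.0
```

Call:
apply_moves(rows=[[0,0,0.004,0,0,0],[0,0,0.006,0,0,0],[0,0,0.006,0,0,0]])

```text
clock: 30.32
tcp_pos: [0.4851, -0.3359, 0.0175]
orientation: [2.28, 2.161, 0.001]
contact_force: [-1.1, 1.6, 6.0]
grip_width: 0.0486
gripper_force: 47.7
```

Contact felt; release, lift, and check.

Call:
apply_moves(rows=[[0,0,-0.004,0,0,0],[0,0,-0.004,0,0,0],[0,0,-0.004,0,0,0],[0,0,-0.004,0,0,0]], claw=0.85)

```text
clock: 30.82
tcp_pos: [0.4848, -0.3358, 0.0177]
orientation: [-2.28, -2.161, 0.0]
contact_force: [0.2, -0.4, -0.5]
grip_width: 0.0727
gripper_force: 0.0
```

Call:
apply_moves(rows=[[0,0,-0.15,0,0,0],[0,0,-0.35,0,0,0],[0,0,-0.6,0,0,0],[0,0,-0.65,0,0,0]])

```text
clock: 31.32
tcp_pos: [0.4865, -0.3376, 0.1844]
orientation: [2.276, 2.156, 0.004]
contact_force: [0.3, 0.9, -0.7]
grip_width: 0.0726
gripper_force: 0.0
```

```bash
python3 -c "
from h import *
plan((.56,-.2,.2,0.5),(.57,.02,.2,1.3))
"
```

```text
now [ 0.4865 -0.3376  0.1844] yaw -0.054 w 0.0726 F [ 0.3  0.9 -0.7] t 31.32
[0.5653, 0.2641, -0.0621, 0.0035, 0.0029, -0.3528] rows>= 2.97
[0.7531, 0.457, 0.0, 0.0, 0.0, -0.5093] rows>= 4.28
```

Call:
apply_moves(rows=[[0.565,0.264,-0.062,0,0,-0.353],[0.565,0.264,-0.062,0,0,-0.353],[0.565,0.264,-0.062,0,0,-0.353],[0.565,0.264,-0.062,0,0,-0.353]])

```text
clock: 31.82
tcp_pos: [0.5597, -0.1945, 0.195]
orientation: [-1.592, -2.707, -0.002]
contact_force: [-1.3, 0.1, 0.2]
grip_width: 0.0725
gripper_force: 0.0
```

```bash
python3 -c "
from h import *
plan((.59,.0,.2,1.2),(.55,.19,.2,1.73),(.447,.304,.15,1.73))
S=frames('side',3);T=frames('top',3)
for n,sh,x0,z in [('filter',circ(.027),(.447,.304),.084),('can',circ(.014),(.542,.319),.114),('bearing',circ(.026),(.486,-.336),.027),('recess',circ(.036),(.486,-.336),.017)]:
    for ps in ([T],[S]): a=fit(ps,sh,x0,z,w=.01); print(n,a[0].round(4),round(a[1]))
f=lambda i,a,b,c,d:cv2.resize(i['img'][a:b,c:d].astype(np.uint8)[:,:,::-1],(260,260),interpolation=2)
cv2.imwrite('pics/c.png',np.vstack([np.hstack([f(S,255,355,220,320),f(S,170,240,170,240),f(S,80,180,140,240)]),np.hstack([f(T,190,290,345,445),f(T,215,295,205,285),f(T,170,290,70,190)])]))
"
```

```text
now [ 0.5597 -0.1945  0.195 ] yaw 0.508 w 0.0725 F [-1.3  0.1  0.2] t 31.82
[0.621, 0.4844, -0.0185, 0.0008, -0.0009, -0.4407] rows>= 3.71
[0.4245, 0.6504, 0.0, 0.0, 0.0, -0.3374] rows>= 3.11
[0.3345, 0.5155, 0.2, 0.0, 0.0, 0.0] rows>= 2.59
filter [0.4473 0.3008] 59
filter [0.4459 0.2957] 11
can [0.5414 0.3177] 111
can [0.5388 0.3114] 78
bearing [ 0.4801 -0.3357] 19
bearing [ 0.4826 -0.3362] 98
recess [ 0.49   -0.3324] 36
recess [ 0.485  -0.3356] 98
```

View pics/c.png

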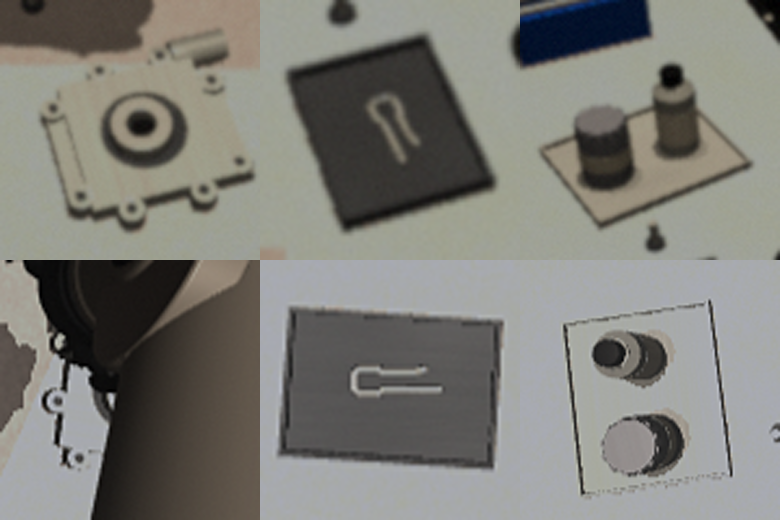

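Call:
apply_moves(rows=[[0.621,0.484,-0.018,0,0,-0.441],[0.621,0.484,-0.018,0,0,-0.441],[0.621,0.484,-0.018,0,0,-0.441],[0.621,0.484,-0.018,0,0,-0.441],[0.621,0.484,-0.018,0,0,-0.441]], claw=0.9)

```text
clock: 32.75
tcp_pos: [0.5898, -0.0038, 0.2001]
orientation: [-0.59, -3.085, -0.0]
contact_force: [0.6, -0.6, -0.4]
grip_width: 0.0771
gripper_force: 0.0
```

Call:
apply_moves(rows=[[0.425,0.65,0,0,0,-0.337],[0.425,0.65,0,0,0,-0.337],[0.425,0.65,0,0,0,-0.337],[0.425,0.65,0,0,0,-0.337],[0.425,0.65,0,0,0,-0.337]])

```text
clock: 33.38
tcp_pos: [0.5513, 0.1843, 0.2001]
orientation: [0.232, -3.133, 0.002]
contact_force: [0.1, -0.1, -0.2]
grip_width: 0.0766
gripper_force: 0.0
```

Call:
apply_moves(rows=[[0.335,0.515,0.15,0,0,0],[0.335,0.515,0.2,0,0,0],[0.335,0.515,0.2,0,0,0],[0.335,0.515,0.2,0,0,0],[0.335,0.515,0.2,0,0,0]])

```text
clock: 34.0
tcp_pos: [0.4506, 0.2981, 0.1506]
orientation: [-0.23, 3.132, -0.002]
contact_force: [1.0, -0.2, 0.4]
grip_width: 0.0766
gripper_force: 0.0
```

```bash
python3 -c "
from h import *
plan((.4475,.3033,.0286,1.729))
"
```

```text
now [0.4506 0.2981 0.1506] yaw 1.718 w 0.0766 F [ 1.  -0.2  0.4] t 34.0
[0.0097, 0.0231, 0.4878, -0.0008, 0.0006, -0.0072] rows>= 1.95
```

Call:
apply_moves(rows=[[0.01,0.023,0.1,0,0,-0.007],[0.01,0.023,0.25,0,0,-0.007],[0.01,0.023,0.4,0,0,-0.007],[0.01,0.023,0.488,0,0,-0.007],[0.01,0.023,0.488,0,0,-0.007]])

```text
clock: 34.62
tcp_pos: [0.4464, 0.3032, 0.0274]
orientation: [0.249, -3.13, 0.004]
contact_force: [0.1, -0.3, 0.8]
grip_width: 0.0771
gripper_force: 0.0
```

Call:
apply_moves(rows=[[0,0,0,0,0,0],[0,0,0,0,0,0],[0,0,0,0,0,0],[0,0,0,0,0,0],[0,0,0,0,0,0]], claw=0.4, newtons=40)

```text
clock: 35.25
tcp_pos: [0.4468, 0.3055, 0.0296]
orientation: [-0.254, 3.129, 0.0]
contact_force: [1.9, -3.6, 6.7]
grip_width: 0.0611
gripper_force: 45.0
```

```bash
python3 -c "
from h import *
plan((.4475,.3033,.13,1.729),(.53,.19,.13,1.55),(.604,.0598,.13,1.417))
"
```

```text
now [0.4468 0.3055 0.0296] yaw 1.733 w 0.0611 F [ 1.9 -3.6  6.7] t 35.25
[-0.0021, -0.0091, -0.4014, 0.0, 0.0016, 0.0023] rows>= 1.61
[-0.2545, -0.4995, 0.0, 0.0, 0.0, 0.114] rows>= 2.24
[-0.3068, -0.5145, 0.0, 0.0, 0.0, 0.0847] rows>= 2.4
```

Call:
apply_moves(rows=[[0,0,-0.08,0,0,0],[0,0,-0.2,0,0,0],[0,0,-0.32,0,0,0],[0,-0.009,-0.4,0,0,0],[0,-0.009,-0.4,0,0,0]])

```text
clock: 35.88
tcp_pos: [0.4462, 0.3046, 0.1297]
orientation: [-0.256, 3.129, 0.003]
contact_force: [-0.2, -0.0, -4.1]
grip_width: 0.0613
gripper_force: 45.4
```

Call:
apply_moves(rows=[[-0.04,-0.08,0,0,0,0.02],[-0.11,-0.21,0,0,0,0.05],[-0.18,-0.35,0,0,0,0.08],[-0.23,-0.45,0,0,0,0.1],[-0.254,-0.5,0,0,0,0.114]])

```text
clock: 36.5
tcp_pos: [0.5291, 0.1878, 0.1271]
orientation: [-0.032, -3.14, 0.003]
contact_force: [-0.2, 0.9, -3.6]
grip_width: 0.061
gripper_force: 45.4
```

Call:
apply_moves(rows=[[-0.1,-0.17,0,0,0,0.03],[-0.2,-0.34,0,0,0,0.06],[-0.27,-0.46,0,0,0,0.08],[-0.307,-0.514,0,0,0,0.085],[-0.307,-0.514,0,0,0,0.085]])

```text
clock: 37.12
tcp_pos: [0.6032, 0.061, 0.1277]
orientation: [-0.235, -3.132, 0.0]
contact_force: [0.5, 1.2, -4.4]
grip_width: 0.0612
gripper_force: 45.3
```

Call:
apply_moves(rows=[[0,0,0,0,0,0],[0,0,0,0,0,0]])

```text
clock: 37.38
tcp_pos: [0.6026, 0.0632, 0.1282]
orientation: [-0.23, -3.132, -0.001]
contact_force: [-0.3, 0.4, -3.6]
grip_width: 0.0607
gripper_force: 45.3
```

```bash
python3 -c "
from h import *
plan((.604,.0598,.0305,1.417))
"
```

```text
now [0.6026 0.0632 0.1282] yaw 1.424 w 0.0607 F [-0.3  0.4 -3.6] t 37.38
[-0.0076, -0.0128, 0.3906, 0.0005, -0.0005, 0.0047] rows>= 1.56
```

Call:
apply_moves(rows=[[-0.004,-0.013,0.08,0,0,0],[-0.008,-0.013,0.2,0,0,0],[-0.008,-0.013,0.32,0,0,0.004],[-0.008,-0.013,0.385,0,0,0.004],[-0.008,-0.013,0.385,0,0,0.004]])

```text
clock: 38.0
tcp_pos: [0.6045, 0.0582, 0.0316]
orientation: [-0.242, -3.131, 0.0]
contact_force: [0.2, -0.2, -3.8]
grip_width: 0.0615
gripper_force: 45.8
```

Call:
apply_moves(rows=[[0,0,0,0,0,0],[0,0,0,0,0,0],[0,0,0,0,0,0]])

```text
clock: 38.38
tcp_pos: [0.6052, 0.0577, 0.0327]
orientation: [0.244, 3.131, 0.001]
contact_force: [-0.8, 1.0, -3.8]
grip_width: 0.061
gripper_force: 45.8
```

```bash
python3 -c "
from h import *
plan((.604,.0598,.030,1.417))
T=frames('top',2);S=frames('side',2);
for n,sh,x0,z in [('filter',circ(.027),(.604,.06),.084),('rpad',circ(.042),(.604,.06),.004)]:
    a=fit([S],sh,x0,z,w=.01); print(n,a[0].round(4),round(a[1]))
"
```

```text
now [0.6052 0.0577 0.0327] yaw 1.415 w 0.061 F [-0.8  1.  -3.8] t 38.38
[0.0059, 0.0077, 0.0107, 0.0003, 0.0006, -0.0012] rows>= 0.06
filter [0.6069 0.0616] 33
rpad [0.6012 0.0553] 53
```

Call:
apply_moves(rows=[[0.005,0.007,0.005,0,0,0],[0.005,0.007,0.01,0,0,0],[0.005,0.007,0.012,0,0,0],[0.005,0.007,0.012,0,0,0]])

```text
clock: 39.08
tcp_pos: [0.6038, 0.0599, 0.0295]
orientation: [-0.244, -3.132, -0.001]
contact_force: [-3.4, 1.6, 5.3]
grip_width: 0.0612
gripper_force: 46.3
```

```bash
python3 -c "
from h import *
plan((.604,.0598,.0296,1.417))
"
```

```text
now [0.6038 0.0599 0.0295] yaw 1.415 w 0.0612 F [-3.4  1.6  5.3] t 39.08
[-0.0008, -0.0003, -0.0005, 0.0003, -0.0001, -0.001] rows>= 0.01
```

Touching the pad; release and fetch the can.

Call:
apply_moves(rows=[[0,0,-0.002,0,0,0],[0,0,-0.002,0,0,0],[0,0,-0.002,0,0,0]], claw=0.92)

```text
clock: 39.45
tcp_pos: [0.6041, 0.0593, 0.0296]
orientation: [0.245, 3.132, -0.0]
contact_force: [0.5, -0.3, -0.2]
grip_width: 0.0785
gripper_force: 0.0
```

Call:
apply_moves(rows=[[0,0,-0.15,0,0,0],[0,0,-0.35,0,0,0],[0,0,-0.6,0,0,0],[0,0,-0.6,0,0,0]])

```text
clock: 39.95
tcp_pos: [0.6075, 0.0596, 0.185]
orientation: [0.244, 3.122, 0.005]
contact_force: [0.1, -1.0, -0.5]
grip_width: 0.0788
gripper_force: 0.0
```

```bash
python3 -c "
from h import *
plan((.575,.19,.18,1.729),(.5423,.3188,.18,1.729),(.5423,.3188,.0545,1.729))
S=frames('side',3);T=frames('top',3)
for n,sh,x0,z in [('filter',circ(.027),(.604,.06),.084),('rpad',circ(.042),(.604,.06),.004),('can',circ(.014),(.542,.319),.114)]:
    for ps in ([T],[S]): a=fit(ps,sh,x0,z,w=.01); print(n,a[0].round(4),round(a[1]))
"
```

```text
now [0.6075 0.0596 0.185 ] yaw 1.415 w 0.0788 F [ 0.1 -1.  -0.5] t 39.95
[0.2099, 0.4948, 0.0199, 0.0014, 0.0066, -0.2002] rows>= 2.15
[0.048, 0.5294, 0.0, 0.0, 0.0, 0.0] rows>= 2.13
[0.0, 0.0, 0.502, 0.0, 0.0, 0.0] rows>= 2.01
filter [0.6048 0.06  ] 13
filter [0.6011 0.0582] 30
rpad [0.6035 0.0589] 21
rpad [0.6013 0.0553] 57
can [0.5414 0.3177] 107
can [0.5388 0.3115] 74
```

Call:
apply_moves(rows=[[0.21,0.495,0.01,0,0.003,-0.2],[0.21,0.495,0.01,0,0.003,-0.2],[0.21,0.495,0.01,0,0.003,-0.2],[0.21,0.495,0.01,0,0.003,-0.2]], claw=0.85)

```text
clock: 40.75
tcp_pos: [0.5706, 0.1901, 0.176]
orientation: [0.249, -3.125, 0.001]
contact_force: [0.1, -0.4, -0.4]
grip_width: 0.0727
gripper_force: 0.0
```

Call:
apply_moves(rows=[[0.048,0.529,0,0,0,0],[0.048,0.529,0,0,0,0],[0.048,0.529,0,0,0,0],[0.048,0.529,0,0,0,0],[0.048,0.529,0,0,0,0]])

```text
clock: 41.38
tcp_pos: [0.5398, 0.3153, 0.177]
orientation: [0.241, -3.128, 0.002]
contact_force: [-0.2, -0.4, 0.1]
grip_width: 0.0728
gripper_force: 0.0
```

```bash
python3 -c "
from h import *
plan((.5423,.3188,.0545,1.729))
"
```

```text
now [0.5398 0.3153 0.177 ] yaw 1.725 w 0.0728 F [-0.2 -0.4  0.1] t 41.38
[-0.0142, 0.0128, 0.4899, -0.0007, -0.003, -0.0026] rows>= 1.96
```

Call:
apply_moves(rows=[[-0.014,0.013,0.08,0,-0.003,-0.003],[-0.014,0.013,0.2,0,-0.003,-0.003],[-0.014,0.013,0.35,0,-0.003,-0.003],[-0.014,0.013,0.48,0,-0.003,-0.003],[-0.014,0.013,0.488,0,-0.003,-0.003]])

```text
clock: 42.0
tcp_pos: [0.5402, 0.319, 0.053]
orientation: [0.251, -3.128, 0.004]
contact_force: [0.6, 0.4, 0.3]
grip_width: 0.0723
gripper_force: 0.0
```

Call:
apply_moves(rows=[[0,0,0,0,0,0],[0,0,0,0,0,0],[0,0,0,0,0,0],[0,0,0,0,0,0],[0,0,0,0,0,0]], claw=0.3, newtons=35)

```text
clock: 42.62
tcp_pos: [0.5422, 0.3222, 0.0568]
orientation: [-0.255, 3.129, 0.002]
contact_force: [-0.3, -3.5, 7.2]
grip_width: 0.0489
gripper_force: 37.0
```

```bash
python3 -c "
from h import *
plan((.5423,.3188,.185,1.729),(.55,.13,.185,1.55),(.5912,-.035,.185,1.417))
"
```

```text
now [0.5422 0.3222 0.0568] yaw 1.733 w 0.0489 F [-0.3 -3.5  7.2] t 42.62
[0.0005, -0.0129, -0.5127, 0.0007, 0.0018, 0.0027] rows>= 2.05
[0.0886, -0.7506, 0.0, 0.0, 0.0, 0.114] rows>= 3.02
[-0.1785, -0.6564, 0.0, 0.0, 0.0, 0.0847] rows>= 2.72
```

Call:
apply_moves(rows=[[0,0,-0.1,0,0,0],[0,0,-0.25,0,0,0],[0,0,-0.4,0,0,0],[0,-0.013,-0.513,0,0,0],[0,-0.013,-0.513,0,0,0]])

```text
clock: 43.25
tcp_pos: [0.5425, 0.3199, 0.1859]
orientation: [-0.256, 3.127, 0.006]
contact_force: [0.0, 0.8, -2.7]
grip_width: 0.0491
gripper_force: 36.9
```

Call:
apply_moves(rows=[[0.02,-0.12,0,0,0,0.02],[0.04,-0.32,0,0,0,0.05],[0.065,-0.52,0,0,0,0.08],[0.08,-0.68,0,0,0,0.1],[0.089,-0.75,0,0,0,0.114]])

```text
clock: 43.88
tcp_pos: [0.5489, 0.1264, 0.1819]
orientation: [-0.034, -3.139, 0.002]
contact_force: [0.1, 0.3, -2.3]
grip_width: 0.0491
gripper_force: 36.9
```

Call:
apply_moves(rows=[[-0.05,-0.18,0,0,0,0.03],[-0.1,-0.37,0,0,0,0.06],[-0.15,-0.55,0,0,0,0.08],[-0.178,-0.656,0,0,0,0.085],[-0.178,-0.656,0,0,0,0.085]])

```text
clock: 44.5
tcp_pos: [0.5914, -0.0366, 0.1822]
orientation: [-0.241, -3.131, 0.001]
contact_force: [-0.1, 1.5, -2.4]
grip_width: 0.0492
gripper_force: 36.9
```

Call:
apply_moves(rows=[[0,0,0,0,0,0],[0,0,0,0,0,0],[0,0,0,0,0,0]])

```text
clock: 44.88
tcp_pos: [0.5917, -0.033, 0.1831]
orientation: [-0.231, -3.133, -0.002]
contact_force: [-0.2, -0.1, -1.9]
grip_width: 0.0493
gripper_force: 36.9
```

```bash
python3 -c "
from h import *
plan((.5912,-.035,.058,1.417))
"
```

```text
now [ 0.5917 -0.033   0.1831] yaw 1.423 w 0.0493 F [-0.2 -0.1 -1.9] t 44.88
[0.0005, -0.0089, 0.5003, 0.0007, -0.0002, 0.004] rows>= 2.0
```

Call:
apply_moves(rows=[[0,-0.009,0.1,0,0,0.004],[0,-0.009,0.25,0,0,0.004],[0,-0.009,0.4,0,0,0.004],[0,-0.009,0.485,0,0,0.004],[0,-0.009,0.496,0,0,0.004]])

```text
clock: 45.5
tcp_pos: [0.5903, -0.0357, 0.0577]
orientation: [-0.243, -3.129, -0.001]
contact_force: [-0.6, -0.0, -2.2]
grip_width: 0.0492
gripper_force: 36.9
```

Call:
apply_moves(rows=[[0,0,0,0,0,0],[0,0,0,0,0,0],[0,0,0,0,0,0]])

```text
clock: 45.88
tcp_pos: [0.592, -0.0363, 0.0601]
orientation: [0.244, 3.131, 0.002]
contact_force: [-0.0, -0.4, -1.9]
grip_width: 0.0492
gripper_force: 36.9
```

```bash
python3 -c "
from h import *
plan((.5912,-.035,.0566,1.417))
"
```

```text
now [ 0.592  -0.0363  0.0601] yaw 1.415 w 0.0492 F [-0.  -0.4 -1.9] t 45.88
[0.0042, 0.0046, 0.0141, 0.0007, 0.0009, -0.0011] rows>= 0.06
```

Call:
apply_moves(rows=[[0.003,0.004,0.006,0,0,0],[0.003,0.004,0.012,0,0,0],[0.003,0.004,0.014,0,0,0],[0.003,0.004,0.014,0,0,0]])

```text
clock: 46.38
tcp_pos: [0.5914, -0.0351, 0.0568]
orientation: [0.244, 3.131, 0.002]
contact_force: [-2.9, -1.0, 7.0]
grip_width: 0.0495
gripper_force: 37.6
```

Call:
apply_moves(rows=[[0,0,-0.003,0,0,0],[0,0,-0.003,0,0,0],[0,0,-0.003,0,0,0],[0,0,-0.003,0,0,0]], claw=0.82)

```text
clock: 46.88
tcp_pos: [0.5908, -0.0353, 0.0563]
orientation: [-0.244, -3.132, -0.001]
contact_force: [-0.9, 0.3, -0.2]
grip_width: 0.07
gripper_force: 0.0
```

Call:
apply_moves(rows=[[0,0,-0.12,0,0,0],[0,0,-0.3,0,0,0],[0,0,-0.55,0,0,0],[0,0,-0.7,0,0,0],[0,0,-0.7,0,0,0]])

```text
clock: 47.5
tcp_pos: [0.5929, -0.0356, 0.235]
orientation: [0.244, 3.125, 0.003]
contact_force: [-0.9, 0.1, -0.8]
grip_width: 0.0701
gripper_force: 0.0
```

Call:
apply_moves(rows=[[0.1,0.9,0,0,0,0],[0.1,0.9,0,0,0,0],[0.1,0.9,0,0,0,0],[0.1,0.9,0,0,0,0],[0.1,0.9,0,0,0,0]])

```text
clock: 48.12
tcp_pos: [0.5995, 0.1957, 0.2297]
orientation: [-0.233, -3.13, -0.002]
contact_force: [-0.3, -0.8, -0.6]
grip_width: 0.0698
gripper_force: 0.0
```

Call:
apply_moves(rows=[[0.3,0.2,0,0,0,0],[0.3,0.2,0,0,0,0],[0.3,0.2,0,0,0,0]])

```text
clock: 48.5
tcp_pos: [0.5327, 0.2526, 0.2307]
orientation: [-0.239, -3.13, -0.0]
contact_force: [1.0, -1.0, -0.4]
grip_width: 0.0699
gripper_force: 0.0
```

```bash
python3 -c "
from h import *
plan()
S=frames('side',3);T=frames('top',3)
im=[]
for n,sh,x0,z,yw in [('filter',circ(.027),(.604,.06),.084,None),('rpad',circ(.042),(.604,.06),.004,None),('can',circ(.014),(.591,-.035),.114,None),('spad',poly(.036,.036),(.591,-.035),.004,-.15)]:
    for ps in ([T],[S]): a=fit(ps,sh,x0,z,yaw=yw,w=.01); print(n,a[0].round(4),round(a[1]))
f=lambda i,a,b,c,d:cv2.resize(i['img'][a:b,c:d].astype(np.uint8)[:,:,::-1],(380,380),interpolation=2)
cv2.imwrite('pics/end.png',np.hstack([f(T,130,290,200,440),f(S,140,240,180,310)]))
"
```

```text
now [0.5327 0.2526 0.2307] yaw 1.418 w 0.0699 F [ 1.  -1.  -0.4] t 48.5
filter [0.6028 0.0579] 114
filter [0.6005 0.0524] 11
rpad [0.6038 0.0591] 171
rpad [0.6022 0.0561] 43
can [ 0.589  -0.0376] 130
can [ 0.5865 -0.0449] 49
spad [ 0.5909 -0.0354 -0.1561] 68
spad [ 0.5882 -0.0412 -0.1461] 65
```

View pics/end.png

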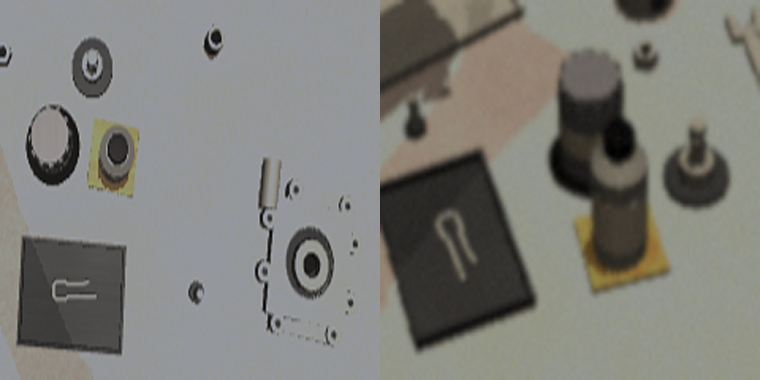

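```bash
python3 -c "
from bench import r
print(r.hand_in())"
```

```text
the job is handed in; nothing more can be done
None
```

The job was handed in at about 49 s on the robot's clock. The clip lies in the dish and the bearing lies flat in the cover recess. The filter and can stand released within about 3 mm of their pad centres, by the camera fits.

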